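# Clear the two washing piles back to their places

## Robot

A 7-joint arm with a two-finger parallel gripper is mounted at the origin on the work surface. World frame = base frame: x ahead of the robot, y to its left, z up, the work surface at z = 0. Lengths are in m, angles in rad, forces in N, time in s.
With the tool pointing down it reaches from about 0.425 to 0.825 m from the base axis. Payload 3.6 kg.
Tool frame: the origin (TCP) lies midway between the tips of the shut fingers; the grasp point (between the pads) lies 19 mm behind it (env.tcp_to_grasp is the distance from the TCP to the grasp point, in m); z points along the fingers, y is the line along which they close (so a half turn about z gives the same grasp; the last joint's range is limited). The gripper opens to 93 mm and grips with 3 to 60 N. Pads are 15 mm wide; open, the fingers measure 128 mm over their backs; the gripper's body (75 mm by 188 mm) begins 65 mm behind the grasp point.
Start: joints at [1.137, 0.615, -0.013, 1.423, 0.008, 1.103, -0.04], TCP at [0.257, -0.597, 0.197] pointing down, gripper open.
Joint ranges: [-3.12, 3.12], [-0.3, 2.06], [-1.34, 1.32], [0.26, 2.42], [-1.36, 4.5], [0.01, 1.98], [-2.84, 2.84]. Speed limits (rad/s): [2.79, 2.79, 3.14, 3.14, 3.14, 3.14, 3.14].

## Interface

Orientations are given as a unit quaternion [x, y, z, w].
In Python, from station import sensors, read_camera, env gives the robot as it stands.
- The arm moves only by the tool jog_arm, never from a script. Its argument "targets" is a list of rows, each an object with "fingers": the finger opening in m, from 0 to 0.093; "slide": the shift along the tool's x, y, z in m, a list of three; "angular": the turn, a rotation vector about the tool's x, y, z in rad, a list of three. A call has 1 to 5 rows; each row shifts and turns the commanded pose from where the row before left it, along the tool's axes as they then stand; what a row does not reach is not made up. A row lasts 1/12 s, in which the tool goes at most 41.7 mm and 7.16 degrees, less where a joint would pass 70% of its speed; a pose out of reach is approached as far as the arm can. A call with a gripper value outside its range is refused whole. The fingers move at their own pace and stop on an object; the grip force is fixed at half the most. Time passes only in rows, so rows that do not move let the fingers close. It gives the time, the measured TCP pose, the force, the opening and the grip force at its end, in the units of the state.
- sensors.sense(): the state, without advancing time (a new reading comes with each control period).
- read_camera(name): name is "side" or "top"; returns a dict with "image" (420x560x3 uint8, red, green, blue), "fx", "fy", "cx", "cy" (pixels), "distortion" ([k1, k2, p1, p2, k3] as OpenCV has them; the pictures are not rectified), "origin" and "attitude" of the camera in the world. Camera axes: x right, y down, z forward; pixel columns grow to the right and rows downward; lengths in m; the calibration is good to about 2 mm. A picture is of the moment at which its call begins. There is no depth.
- env.close_job(): hands the job in; it is judged then, once.
The state is a dict: "t": time; "joint_pos": joint angles; "qvel": joint speeds; "tau": joint torques, N m; "eef_pos": TCP position; "orientation": TCP orientation; "ft_force": force on the tool from outside, world axes, zero at the start; "wrist_torque": the same for the moment, N m; "grip_width": opening from 0.0 (shut) to 1.0 (fully open); "grasp_force": force on a finger pad.
Only numpy, scipy, OpenCV 4.12 (cv2) and the standard library are available. Lean on these libraries where they do the work, as an engineer would, in place of code of your own. Each camera call takes 0.05 s, during which the arm holds its last target. There are 200 camera calls.

## Task

The things on the grey balcony shelf have been left in two piles on the white mat. Take the piles apart and put each thing upright in the middle of its own place: the scrub brush lengthwise on the slatted wooden rest, the soap bar lengthwise on the ribbed white soap rest, the round tin on the round cork coaster, and the bamboo peg box squarely on the square tile (either way round). Do not let anything topple, and leave the spray bottle and the plant where they stand.

Things in the scene. Friction and masses are not known exactly. Their poses are not given: they have to be found in the camera images.
- brush_centre (a point): Black scrub brush, bristles down, flat plastic block for a back; 130 (x, its length) x 54 (y) x 50 (z) mm; the block fills the upper 30 mm, the bristles (48 mm wide, stiff) the lower 20. 0.14 to 0.28 kg. Point: its centre, half-way up (25 mm above its underside). The piles stand on a thin white mat whose top is 36 mm above the ledge; all the places stand on the shelf, 30 mm above the ledge. Starts as the lower thing of one of the two piles; grasp across y.
- peg_box_centre (a point): Plain bamboo peg box with its sliding lid shut (the lid does not move here), a plain block to handle; 100 (x, its length) x 60 (y) x 50 (z) mm, flat top, 0.17 to 0.35 kg. Point: its centre, half-way up (25 mm above its underside). Starts as the lower thing of the other pile; grasp across y.
- soap_centre (a point): Cream laundry soap bar, dry and firm; 92 (x, its length) x 52 (y) x 46 (z) mm, 0.15 to 0.31 kg. Point: its centre, half-way up (23 mm above its underside). Starts on top of the brush or of the peg box; grasp across y.
- tin_centre (a point): Round metal tin with a lid, closed, upright; 60 mm diameter, 52 mm high, 0.10 to 0.21 kg. Point: its centre, half-way up (26 mm above its underside). Starts on top of the other lower thing (the one without the soap); grasp across its diameter.
- brush_rest_top (a point): Place for the brush: long rest of five brown wooden slats, fixed, 150 (x, its length) x 76 (y) x 12 mm high. Point: middle of its upper face, z up. The brush's length goes along x, either way round.
- soap_rest_top (a point): Place for the soap: white plastic rest with five cross ribs, fixed, 108 (x, its length) x 74 (y) x 12 mm high. Point: middle of its upper face, on top of the ribs, z up. The soap's length goes along x, either way round.
- coaster_top (a point): Place for the tin: round cork coaster, fixed, 96 mm diameter, 10 mm high. Point: middle of its upper face, z up.
- tile_top (a point): Place for the peg box: square white glazed tile, fixed, 112 x 112 x 10 mm high, flat. Point: middle of its upper face, x and y along its edges, z up. The box's length goes along either edge.
- spray_bottle: Bystander: loose orange spray bottle with a white trigger head, 76 mm diameter, 222 mm high, standing on the ledge beside the left (+y) end of the shelf. Origin: centre of its underside.
- plant: Bystander: loose plant in a terracotta pot, 104 mm diameter, pot 90 mm and leaves 140 mm high, standing on the ledge beside the right (-y) end of the shelf. Origin: centre of its underside.
There are look-alikes about, which are no part of the job. What is shaped like the part that bears soap_centre but blue is not meant. Of the things shaped like the part that bears brush_centre, the black one is meant.

How it is judged:
At the end, for the whole second after the job is handed in: Brush, soap, tin and peg box each rest still and upright (within 0.1 rad) on their own place, centre within 15 mm of the middle of the place seen from above; the brush and the soap lie within 0.25 rad of their rest's length, the peg box within 0.25 rad of one of the tile's edges (horizontal distance between brush_centre and brush_rest_top below 0.015 m and z of brush_centre in the frame of brush_rest_top between 0.021 and 0.029 m and angle between each of brush_centre, soap_centre, tin_centre, peg_box_centre's own z axis and vertical below 0.1 rad and linear speed of each of brush, soap, tin, peg_box below 0.02 m/s and horizontal distance between soap_centre and soap_rest_top below 0.015 m and z of soap_centre in the frame of soap_rest_top between 0.019 and 0.027 m and horizontal distance between tin_centre and coaster_top below 0.015 m and z of tin_centre in the frame of coaster_top between 0.022 and 0.03 m and horizontal distance between peg_box_centre and tile_top below 0.015 m and z of peg_box_centre in the frame of tile_top between 0.021 and 0.029 m and angle between the x axis of brush_centre and the x axis of brush_rest_top, either way round below 0.25 rad and angle between the x axis of soap_centre and the x axis of soap_rest_top, either way round below 0.25 rad and (angle between the x axis of peg_box_centre and the x axis of tile_top, either way round below 0.25 rad or angle between the x axis of peg_box_centre and the y axis of tile_top, either way round below 0.25 rad)); the robot touches nothing.
It fails at once if one of the four things topples (tilts by more than 0.6 rad) (angle between any of brush_centre, soap_centre, tin_centre, peg_box_centre's own z axis and vertical above 0.6 rad).
It fails at once if the spray bottle or the plant is shifted by more than 20 mm or tipped (distance of any of spray_bottle, plant from where it was at the start of the episode above 0.02 m or angle between any of spray_bottle, plant's own z axis and vertical above 0.3 rad).
It also fails if it takes over 115 s, if anything falls off the work surface, if the arm or the gripper's body presses on something with over 40 N, if the wrist force passes 120 N, or if a joint passes its speed limit or range.

## Working session

There is one attempt and no reset: what is moved stays moved. The work goes in short steps, Python scripts to look and compute and a tool call to move; the robot and the scene stay as the last step left them, time stands still between calls to the robot, and variables do not carry over. Pictures are saved under pics/ and viewed, at most 14 in all, crops included, and the job is handed in when it is done.

Besides the shell and the picture viewer there is one more tool, called after ">>>" by a JSON object that holds its "name" and its "arguments". jog_arm: Moves the arm, as the interface text tells. Its arguments: {"type":"object","properties":{"targets":{"type":"array"}},"required":["targets"]}

```bash
ls && mkdir -p pics && python3 - <<'E'
from station import sensors, read_camera, env
import cv2, numpy as np
print(sensors.sense())
for n in ("top","side"):
    c=read_camera(n); cv2.imwrite(f"pics/{n}0.png",c["image"][:,:,::-1])
    np.save(f"{n}0.npy",c["image"])
    print(n,{k:v for k,v in c.items() if k!="image"})
E
```

```text
pics
{'t': 0.0, 'joint_pos': array([ 1.13747363,  0.61589332, -0.01261545,  1.42490388,  0.00808997,
        1.10337612, -0.04040969]), 'qvel': array([ 1.04645210e-03,  9.45081244e-05,  6.21577521e-04, -1.19161137e-04,
       -7.27111085e-06,  1.38230019e-03,  1.30206994e-03]), 'tau': array([ 9.06150376e-06, -4.58938873e+01,  2.09247172e-01, -1.65745568e+01,
       -6.09994959e-02,  2.05351337e-02,  2.11276183e-04]), 'eef_pos': array([ 0.25687605, -0.59616817,  0.19599639]), 'orientation': array([ 9.79377151e-01,  2.02036619e-01, -2.69112300e-04, -1.23642954e-03]), 'ft_force': array([0.67451615, 0.82264225, 0.27931284]), 'wrist_torque': array([-0.02420193, -0.00475697, -0.02015989]), 'grasp_force': 0.0, 'grip_width': 1.0033913597880768}
top {'fx': 523.2271503306816, 'fy': 523.2271503306816, 'cx': 282.7518597719542, 'cy': 211.73244721501092, 'distortion': array([0.01690823, 0.        , 0.        , 0.        , 0.        ]), 'origin': array([ 0.3977618 , -0.01521733,  1.75097873]), 'attitude': array([-0.70203694,  0.71102662, -0.0293069 ,  0.02695146])}
side {'fx': 465.0026037185188, 'fy': 465.0026037185188, 'cx': 273.01493940255705, 'cy': 209.96848070383825, 'distortion': array([-0.1335767,  0.       ,  0.       ,  0.       ,  0.       ]), 'origin': array([0.32953261, 1.02379618, 1.00858764]), 'attitude': array([-0.09510647,  0.90704676, -0.40735862,  0.04774821])}
```

View pics/top0.png

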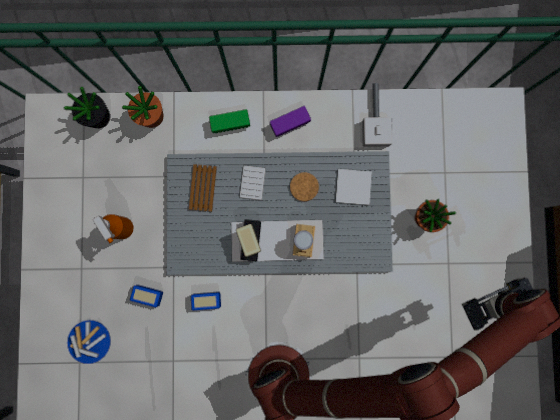

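View pics/side0.png

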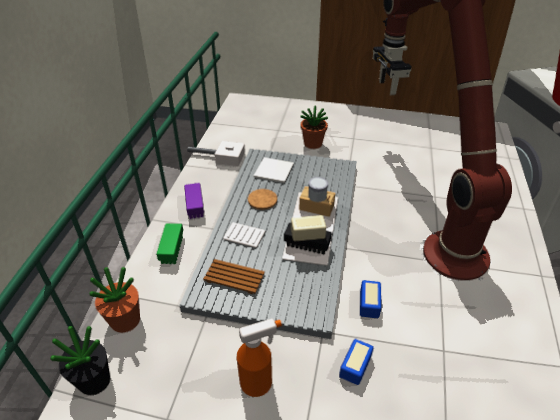

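The top view shows the shelf at x 165–392, y 152–275.

| Item | Pixel (top view) |
|---|---|
| Wood rest | (202,188) |
| Soap rest | (252,182) |
| Coaster | (304,186) |
| Tile | (354,187) |
| Soap on black brush | (248,240) |
| Tin on peg box | (303,240) |

Possible mix-ups:
- **Soap:** blue soap look-alikes at (145,296) and (206,301). I choose the cream bar at (248,240).
- **Brush:** green block (229,121) and purple block (290,121). I choose the black one at (250,240).
- **Tile:** the white-grey pan or box at (377,131). I choose the flat tile at (354,187).
- **Plant:** other plants at (90,110) and (145,107). The bystander is at (434,215).

I'll check this in one close crop and measure in the same step.

```bash
cat > h.py <<'E'
import cv2, numpy as np
from scipy.spatial.transform import Rotation as R
CAL={"top":(523.22715,282.75186,211.732447,0.01690823,[0.3977618,-0.01521733,1.75097873],[-0.70203694,0.71102662,-0.0293069,0.02695146]),
"side":(465.0026,273.014939,209.96848,-0.1335767,[0.32953261,1.02379618,1.00858764],[-0.09510647,0.90704676,-0.40735862,0.04774821])}
def rays(n,px):
    f,cx,cy,k,o,q=CAL[n]
    K=np.array([[f,0,cx],[0,f,cy],[0,0,1.]])
    u=cv2.undistortPoints(np.asarray(px,float).reshape(-1,1,2),K,np.array([k,0,0,0,0])).reshape(-1,2)
    return np.array(o),R.from_quat(q).apply(np.c_[u,np.ones(len(u))])
def plane(n,px,z):
    o,d=rays(n,px); return o+d*((z-o[2])/d[:,2])[:,None]
def proj(n,P):
    f,cx,cy,k,o,q=CAL[n]; r=R.from_quat(q).inv()
    K=np.array([[f,0,cx],[0,f,cy],[0,0,1.]])
    return cv2.projectPoints(np.asarray(P,float).reshape(-1,3),r.as_rotvec(),-r.apply(np.array(o)),K,np.array([k,0,0,0,0]))[0].reshape(-1,2)
def blob(n,im,lo,hi,roi,z,name=""):
    """largest HSV blob in roi (x0,y0,x1,y1); centre, sizes (mm), yaw of long axis at height z"""
    hsv=cv2.cvtColor(im,cv2.COLOR_RGB2HSV); m=cv2.inRange(hsv,lo,hi)
    k=np.zeros_like(m); k[roi[1]:roi[3],roi[0]:roi[2]]=255; m=cv2.morphologyEx(m&k,cv2.MORPH_CLOSE,np.ones((5,5)))
    cs=cv2.findContours(m,cv2.RETR_EXTERNAL,cv2.CHAIN_APPROX_NONE)[0]
    c=max(cs,key=cv2.contourArea).reshape(-1,2)
    P=plane(n,c,z)[:,:2].astype(np.float32)
    (x,y),(w,h),a=cv2.minAreaRect(P*1000)
    if w<h: a+=90
    a=(a+90)%180-90
    print(name,"c %.1f %.1f size %.0f %.0f yaw %.1f"%(x,y,max(w,h),min(w,h),a),"px",c.mean(0).round(1),len(c))
    return m
E
python3 - <<'E'
from h import *
im=np.load("top0.npy"); bgr=im[:,:,::-1]
cv2.imwrite("pics/crop1.png",cv2.resize(bgr[155:275,180:380],None,fx=4,fy=4,interpolation=cv2.INTER_CUBIC))
hsv=cv2.cvtColor(im,cv2.COLOR_RGB2HSV)
for n,p in dict(rest=(195,180),rest2=(202,190),soaprest=(246,170),cork=(304,186),tile=(354,187),shelf=(275,165),soap=(248,240),brush=(258,226),tin=(303,238),box=(310,258),box2=(300,225),mat=(280,240)).items(): print(n,hsv[p[1],p[0]])
E
```

```text
rest [15 75 68]
rest2 [ 15 188 102]
soaprest [116  14 129]
cork [ 16 146 124]
tile [109  13 163]
shelf [102  25 104]
soap [ 25  57 151]
brush [135  55  28]
tin [105  23 156]
box [135   3 155]
box2 [ 17 107 124]
mat [116  12 165]
```

View pics/crop1.png

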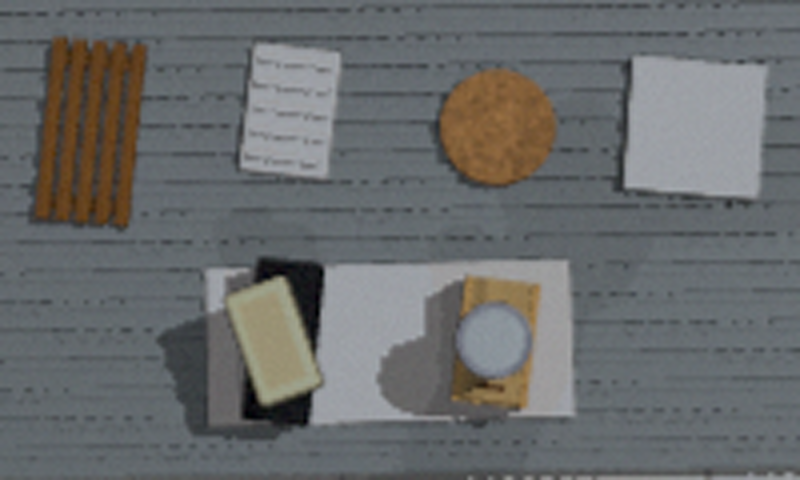

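The crop confirms the choices: a cream soap on the black brush at left, the silver tin on the bamboo box at right, and the four empty places above them. Next I'll measure them all.

```bash
python3 - <<'E'
from h import *
im=np.load("top0.npy")
blob("top",im,(5,110,40),(25,255,255),(180,158,222,218),.042,"brushrest")
blob("top",im,(80,0,118),(130,24,255),(234,158,270,206),.042,"soaprest")
blob("top",im,(8,90,50),(25,255,255),(285,165,325,210),.040,"coaster")
blob("top",im,(80,0,128),(130,24,255),(328,160,380,212),.040,"tile")
blob("top",im,(18,35,90),(35,140,255),(230,215,268,262),.132,"soap")
blob("top",im,(0,0,0),(180,255,50),(236,216,264,264),.086,"brush")
blob("top",im,(10,60,60),(25,255,255),(288,215,320,262),.086,"box")
blob("top",im,(95,15,110),(115,60,200),(290,228,316,252),.138,"tin")
P=plane("top",[(200,300)],0); 
print(plane("top",[(165,152),(392,275)],.03), proj("top",[0,0,0]))
s=np.load("side0.npy")
blob("side",s,(8,100,50),(25,255,255),(240,180,285,215),.040,"coaster s")
blob("side",s,(18,35,90),(35,140,255),(285,210,335,250),.132,"soap s")
blob("side",s,(80,0,120),(130,24,255),(245,155,300,185),.040,"tile s")
blob("side",s,(5,110,40),(25,255,255),(195,255,270,300),.042,"brushrest s")
E
```

```text
brushrest c 617.3 242.1 size 149 76 yaw -5.6 px [202.3 187.7] 131
soaprest c 633.1 76.2 size 106 75 yaw -7.1 px [252.5 182.4] 102
coaster c 617.6 -92.1 size 93 91 yaw 44.1 px [303.8 186.3] 79
tile c 615.7 -256.4 size 112 110 yaw 84.7 px [353.6 186.1] 130
soap c 441.8 88.0 size 90 51 yaw 19.1 px [247.9 239.8] 80
brush c 471.3 79.3 size 68 52 yaw -6.2 px [254.  228.1] 65
box c 407.9 -82.8 size 60 38 yaw 89.3 px [302.8 250.8] 60
tin c 439.0 -83.4 size 55 52 yaw -45.8 px [303.1 239.7] 50
[[ 0.73908587  0.36700837  0.03      ]
 [ 0.32314769 -0.37604408  0.03      ]] [[278.14844454 375.6176326 ]]
coaster s c 615.7 -87.8 size 100 91 yaw -78.1 px [262.  198.7] 70
soap s c 440.0 91.9 size 95 62 yaw 14.4 px [308.9 223.1] 92
tile s c 618.7 -251.9 size 194 170 yaw 11.5 px [272.4 169.9] 162
brushrest s c 617.3 245.7 size 151 82 yaw -5.8 px [234.1 275.9] 141
```

```bash
cat > go.py <<'E'
# usage: go.py x y z yaw_deg -> total tool-frame slide and turn from the sensed pose (slide first, then turn)
import sys, numpy as np
from scipy.spatial.transform import Rotation as R
from station import sensors
s=sensors.sense(); r=R.from_quat(s["orientation"]); p=s["eef_pos"]
x,y,z,a=map(float,sys.argv[1:5]); a=np.radians(a)
a=min([a,a+np.pi,a-np.pi],key=lambda b:abs(b-np.arctan2(*r.as_matrix()[1::-1,0])))
g=R.from_euler("z",a)*R.from_euler("x",np.pi)
d=np.array([x,y,z])-p
rv=(r.inv()*g).as_rotvec()
print("t %.1f pos"%s["t"],p.round(4),"yaw %.1f"%np.degrees(np.arctan2(*r.as_matrix()[1::-1,0])),"grip %.3f F %.1f"%(s["grip_width"],s["grasp_force"]),"j7 %.2f"%s["joint_pos"][6],"ft",s["ft_force"].round(1))
print("slide mm before turn",(r.inv().apply(d)*1e3).round(1),"after turn",(g.inv().apply(d)*1e3).round(1),"turn rad",rv.round(3),"rows: %d/%d"%(np.ceil(np.linalg.norm(d)/.041),np.ceil(np.linalg.norm(rv)/.12)))
E
python3 go.py 0.439 -0.082 0.20 -6
```

```text
t 0.1 pos [ 0.2569 -0.5963  0.1961] yaw 23.3 grip 1.001 F 0.0 j7 -0.04 ft [-0.8  0.  -0.1]
slide mm before turn [ 370.7 -400.2   -3. ] after turn [ 127.3 -530.5   -3.9] turn rad [-0.002  0.001  0.512] rows: 14/5
```

>>> {"name": "jog_arm", "arguments": {"targets": [{"fingers": 0.093, "slide": [0.026, -0.028, -0.012], "angular": [0, 0, 0]}, {"fingers": 0.093, "slide": [0.026, -0.028, -0.012], "angular": [0, 0, 0]}, {"fingers": 0.093, "slide": [0.026, -0.028, -0.012], "angular": [0, 0, 0]}, {"fingers": 0.093, "slide": [0.026, -0.028, -0.012], "angular": [0, 0, 0]}, {"fingers": 0.093, "slide": [0.026, -0.028, 0], "angular": [0, 0, 0]}]}}

```text
t: 0.52
eef_pos: [0.3223, -0.4161, 0.2471]
orientation: [0.979, 0.202, 0.001, 0.002]
ft_force: [0.5, -0.3, -0.3]
grip_width: 1.0
grasp_force: 0.0
```

>>> {"name": "jog_arm", "arguments": {"targets": [{"fingers": 0.093, "slide": [0.027, -0.029, 0], "angular": [0, 0, 0]}, {"fingers": 0.093, "slide": [0.027, -0.029, 0], "angular": [0, 0, 0]}, {"fingers": 0.093, "slide": [0.027, -0.029, 0], "angular": [0, 0, 0]}, {"fingers": 0.093, "slide": [0.027, -0.029, 0], "angular": [0, 0, 0]}, {"fingers": 0.093, "slide": [0.027, -0.029, 0], "angular": [0, 0, 0]}]}}

```text
t: 0.93
eef_pos: [0.3877, -0.2283, 0.245]
orientation: [0.979, 0.202, -0.0, -0.0]
ft_force: [0.1, 0.1, -0.3]
grip_width: 1.0
grasp_force: 0.0
```

>>> {"name": "jog_arm", "arguments": {"targets": [{"fingers": 0.093, "slide": [0.027, -0.029, 0], "angular": [0, 0, 0]}, {"fingers": 0.093, "slide": [0.027, -0.029, 0], "angular": [0, 0, 0]}, {"fingers": 0.093, "slide": [0.027, -0.029, 0], "angular": [0, 0, 0]}, {"fingers": 0.093, "slide": [0.025, -0.028, 0], "angular": [0, 0, 0]}, {"fingers": 0.093, "slide": [0, 0, 0], "angular": [0, 0, 0.103]}]}}

```text
t: 1.35
eef_pos: [0.4416, -0.0737, 0.2452]
orientation: [0.988, 0.157, 0.001, -0.002]
ft_force: [0.2, -0.3, -0.4]
grip_width: 1.002
grasp_force: 0.0
```

>>> {"name": "jog_arm", "arguments": {"targets": [{"fingers": 0.093, "slide": [0, 0, 0], "angular": [0, 0, 0.103]}, {"fingers": 0.093, "slide": [0, 0, 0], "angular": [0, 0, 0.103]}, {"fingers": 0.093, "slide": [0, 0, 0], "angular": [0, 0, 0.103]}, {"fingers": 0.093, "slide": [0, 0, 0], "angular": [0, 0, 0.1]}, {"fingers": 0.093, "slide": [0, 0, 0], "angular": [0, 0, 0]}]}}

```text
t: 1.77
eef_pos: [0.4392, -0.0826, 0.2448]
orientation: [0.999, -0.053, -0.0, -0.0]
ft_force: [-0.1, 0.3, 0.3]
grip_width: 0.999
grasp_force: 0.0
```

```bash
python3 go.py 0.439 -0.082 0.098 -6
```

```text
t 1.8 pos [ 0.4392 -0.0826  0.2448] yaw -6.1 grip 0.999 F 0.0 j7 -1.58 ft [-0.1  0.3  0.3]
slide mm before turn [-1.000e-01 -6.000e-01  1.468e+02] after turn [ -0.3  -0.6 146.8] turn rad [ 0.     0.001 -0.002] rows: 4/1
```

>>> {"name": "jog_arm", "arguments": {"targets": [{"fingers": 0.093, "slide": [0, 0, 0.035], "angular": [0, 0, 0]}, {"fingers": 0.093, "slide": [0, 0, 0.035], "angular": [0, 0, 0]}, {"fingers": 0.093, "slide": [0, 0, 0.03], "angular": [0, 0, 0]}, {"fingers": 0.093, "slide": [0, 0, 0.025], "angular": [0, 0, 0]}, {"fingers": 0.093, "slide": [0, 0, 0.022], "angular": [0, 0, 0]}]}}

```text
t: 2.18
eef_pos: [0.4387, -0.0826, 0.0964]
orientation: [0.999, -0.051, -0.001, -0.0]
ft_force: [0.4, 0.7, 0.5]
grip_width: 0.999
grasp_force: 0.0
```

>>> {"name": "jog_arm", "arguments": {"targets": [{"fingers": 0.093, "slide": [0, 0, 0], "angular": [0, 0, 0]}, {"fingers": 0.04, "slide": [0, 0, 0], "angular": [0, 0, 0]}, {"fingers": 0.04, "slide": [0, 0, 0], "angular": [0, 0, 0]}, {"fingers": 0.04, "slide": [0, 0, 0], "angular": [0, 0, 0]}, {"fingers": 0.04, "slide": [0, 0, 0], "angular": [0, 0, 0]}]}}

```text
t: 2.6
eef_pos: [0.4407, -0.0829, 0.0995]
orientation: [0.999, -0.052, 0.002, 0.0]
ft_force: [0.6, 0.8, 0.6]
grip_width: 0.762
grasp_force: 0.0
```

>>> {"name": "jog_arm", "arguments": {"targets": [{"fingers": 0.04, "slide": [0, 0, 0], "angular": [0, 0, 0]}, {"fingers": 0.04, "slide": [0, 0, 0], "angular": [0, 0, 0]}, {"fingers": 0.04, "slide": [0, 0, 0], "angular": [0, 0, 0]}, {"fingers": 0.04, "slide": [0, 0, 0], "angular": [0, 0, 0]}, {"fingers": 0.04, "slide": [0, 0, 0], "angular": [0, 0, 0]}]}}

```text
t: 3.02
eef_pos: [0.4402, -0.083, 0.099]
orientation: [0.999, -0.053, 0.001, 0.0]
ft_force: [-2.3, 0.1, 6.3]
grip_width: 0.642
grasp_force: 30.0
```

>>> {"name": "jog_arm", "arguments": {"targets": [{"fingers": 0.04, "slide": [0, 0, -0.02], "angular": [0, 0, 0]}, {"fingers": 0.04, "slide": [0, 0, -0.03], "angular": [0, 0, 0]}, {"fingers": 0.04, "slide": [0.02, -0.001, -0.01], "angular": [0, 0, 0]}, {"fingers": 0.04, "slide": [0.03, -0.002, 0], "angular": [0, 0, 0]}, {"fingers": 0.04, "slide": [0.03, -0.002, 0], "angular": [0, 0, 0]}]}}

```text
t: 3.43
eef_pos: [0.5203, -0.0864, 0.1591]
orientation: [0.999, -0.053, 0.001, 0.0]
ft_force: [0.7, -1.1, -2.1]
grip_width: 0.638
grasp_force: 30.0
```

>>> {"name": "jog_arm", "arguments": {"targets": [{"fingers": 0.04, "slide": [0.03, -0.002, 0], "angular": [0, 0, 0]}, {"fingers": 0.04, "slide": [0.03, -0.002, 0], "angular": [0, 0, 0]}, {"fingers": 0.04, "slide": [0.02, -0.001, 0], "angular": [0, 0, 0]}, {"fingers": 0.04, "slide": [0.016, 0, 0], "angular": [0, 0, 0]}, {"fingers": 0.04, "slide": [0, 0, 0], "angular": [0, 0, 0]}]}}

```text
t: 3.85
eef_pos: [0.6182, -0.0911, 0.1568]
orientation: [0.999, -0.052, 0.001, -0.0]
ft_force: [0.4, -0.2, -2.3]
grip_width: 0.641
grasp_force: 30.0
```

```bash
python3 go.py 0.6165 -0.0905 0.054 -6
```

```text
t 3.9 pos [ 0.6182 -0.0911  0.1568] yaw -6.0 grip 0.641 F 30.0 j7 -1.62 ft [ 0.4 -0.2 -2.3]
slide mm before turn [ -1.9  -0.3 102.8] after turn [ -1.8  -0.4 102.8] turn rad [-0.001 -0.001  0.   ] rows: 3/1
```

>>> {"name": "jog_arm", "arguments": {"targets": [{"fingers": 0.04, "slide": [-0.001, 0, 0.03], "angular": [0, 0, 0]}, {"fingers": 0.04, "slide": [0, 0, 0.03], "angular": [0, 0, 0]}, {"fingers": 0.04, "slide": [0, 0, 0.02], "angular": [0, 0, 0]}, {"fingers": 0.04, "slide": [0, 0, 0.012], "angular": [0, 0, 0]}, {"fingers": 0.04, "slide": [0, 0, 0.007], "angular": [0, 0, 0]}]}}

```text
t: 4.27
eef_pos: [0.6125, -0.091, 0.0571]
orientation: [0.999, -0.053, -0.002, -0.0]
ft_force: [-1.3, 0.4, -1.8]
grip_width: 0.644
grasp_force: 30.0
```

>>> {"name": "jog_arm", "arguments": {"targets": [{"fingers": 0.04, "slide": [0, 0, 0.003], "angular": [0, 0, 0]}, {"fingers": 0.04, "slide": [0, 0, 0], "angular": [0, 0, 0]}, {"fingers": 0.04, "slide": [0, 0, 0], "angular": [0, 0, 0]}]}}

```text
t: 4.52
eef_pos: [0.6156, -0.0913, 0.0574]
orientation: [0.999, -0.053, 0.001, 0.0]
ft_force: [0.5, 0.2, -1.0]
grip_width: 0.639
grasp_force: 30.0
```

>>> {"name": "jog_arm", "arguments": {"targets": [{"fingers": 0.04, "slide": [0, 0, 0.002], "angular": [0, 0, 0]}, {"fingers": 0.04, "slide": [0, 0, 0], "angular": [0, 0, 0]}, {"fingers": 0.04, "slide": [0, 0, 0.002], "angular": [0, 0, 0]}, {"fingers": 0.04, "slide": [0, 0, 0], "angular": [0, 0, 0]}, {"fingers": 0.04, "slide": [0, 0, 0], "angular": [0, 0, 0]}]}}

```text
t: 4.93
eef_pos: [0.6154, -0.0914, 0.053]
orientation: [0.999, -0.053, 0.001, 0.0]
ft_force: [-0.7, 0.2, 2.0]
grip_width: 0.638
grasp_force: 30.0
```

Contact is made, with force on the tool turning upward. Now I'll release and rise.

>>> {"name": "jog_arm", "arguments": {"targets": [{"fingers": 0.093, "slide": [0, 0, 0], "angular": [0, 0, 0]}, {"fingers": 0.093, "slide": [0, 0, 0], "angular": [0, 0, 0]}, {"fingers": 0.093, "slide": [0, 0, 0], "angular": [0, 0, 0]}, {"fingers": 0.093, "slide": [0, 0, 0], "angular": [0, 0, 0]}, {"fingers": 0.093, "slide": [0, 0, 0], "angular": [0, 0, 0]}]}}

```text
t: 5.35
eef_pos: [0.6146, -0.0912, 0.052]
orientation: [0.999, -0.053, -0.0, -0.0]
ft_force: [0.2, -0.3, -0.4]
grip_width: 0.946
grasp_force: 0.0
```

>>> {"name": "jog_arm", "arguments": {"targets": [{"fingers": 0.093, "slide": [0, 0, -0.02], "angular": [0, 0, 0]}, {"fingers": 0.093, "slide": [0, 0, -0.035], "angular": [0, 0, 0]}, {"fingers": 0.093, "slide": [0, 0, -0.04], "angular": [0, 0, 0]}, {"fingers": 0.093, "slide": [0, 0, -0.04], "angular": [0, 0, 0]}, {"fingers": 0.093, "slide": [0, 0, -0.02], "angular": [0, 0, 0]}]}}

```text
t: 5.77
eef_pos: [0.6171, -0.0914, 0.2126]
orientation: [0.999, -0.053, 0.004, 0.0]
ft_force: [0.4, 0.3, 0.7]
grip_width: 1.001
grasp_force: 0.0
```

```bash
python3 go.py 0.441 0.0895 0.22 19
```

```text
t 5.8 pos [ 0.6171 -0.0914  0.2126] yaw -6.0 grip 1.001 F 0.0 j7 -1.61 ft [0.4 0.3 0.7]
slide mm before turn [-194.1 -161.4   -9. ] after turn [-107.7 -228.4   -7.4] turn rad [ 0.002 -0.008 -0.437] rows: 7/4
```

>>> {"name": "jog_arm", "arguments": {"targets": [{"fingers": 0.093, "slide": [-0.028, -0.023, 0], "angular": [0, 0, 0]}, {"fingers": 0.093, "slide": [-0.028, -0.023, 0], "angular": [0, 0, 0]}, {"fingers": 0.093, "slide": [-0.028, -0.023, 0], "angular": [0, 0, 0]}, {"fingers": 0.093, "slide": [-0.028, -0.023, 0], "angular": [0, 0, 0]}, {"fingers": 0.093, "slide": [-0.028, -0.023, 0], "angular": [0, 0, 0]}]}}

```text
t: 6.18
eef_pos: [0.4861, 0.0389, 0.2073]
orientation: [0.999, -0.053, 0.0, -0.0]
ft_force: [0.2, 0.9, 0.4]
grip_width: 1.0
grasp_force: 0.0
```

>>> {"name": "jog_arm", "arguments": {"targets": [{"fingers": 0.093, "slide": [-0.028, -0.023, 0], "angular": [0, 0, 0]}, {"fingers": 0.093, "slide": [-0.025, -0.023, 0], "angular": [0, 0, 0]}, {"fingers": 0.093, "slide": [0, 0, 0], "angular": [0, 0, -0.11]}, {"fingers": 0.093, "slide": [0, 0, 0], "angular": [0, 0, -0.11]}, {"fingers": 0.093, "slide": [0, 0, 0], "angular": [0, 0, -0.11]}]}}

```text
t: 6.6
eef_pos: [0.4392, 0.09, 0.2075]
orientation: [0.993, 0.116, 0.0, 0.0]
ft_force: [0.8, -0.1, 1.0]
grip_width: 1.002
grasp_force: 0.0
```

>>> {"name": "jog_arm", "arguments": {"targets": [{"fingers": 0.093, "slide": [0, 0, 0], "angular": [0, 0, -0.107]}, {"fingers": 0.093, "slide": [0, 0, 0], "angular": [0, 0, 0]}, {"fingers": 0.093, "slide": [0, 0, 0], "angular": [0, 0, 0]}]}}

```text
t: 6.85
eef_pos: [0.4396, 0.0891, 0.2072]
orientation: [0.987, 0.164, 0.0, -0.0]
ft_force: [1.2, 0.0, -0.1]
grip_width: 1.003
grasp_force: 0.0
```

```bash
python3 go.py 0.441 0.0895 0.097 19
```

```text
t 6.8 pos [0.4396 0.0891 0.2072] yaw 18.8 grip 1.003 F 0.0 j7 -1.59 ft [ 1.2  0.  -0.1]
slide mm before turn [  1.4   0.  110.2] after turn [  1.4   0.  110.2] turn rad [-0.    -0.    -0.003] rows: 3/1
```

>>> {"name": "jog_arm", "arguments": {"targets": [{"fingers": 0.093, "slide": [0.001, 0, 0.035], "angular": [0, 0, 0]}, {"fingers": 0.093, "slide": [0, 0, 0.03], "angular": [0, 0, 0]}, {"fingers": 0.093, "slide": [0, 0, 0.025], "angular": [0, 0, 0]}, {"fingers": 0.093, "slide": [0, 0, 0.02], "angular": [0, 0, 0]}, {"fingers": 0.093, "slide": [0, 0, 0], "angular": [0, 0, 0]}]}}

```text
t: 7.27
eef_pos: [0.4379, 0.0887, 0.0941]
orientation: [0.986, 0.164, -0.004, 0.0]
ft_force: [0.4, 0.1, 0.4]
grip_width: 1.001
grasp_force: 0.0
```

>>> {"name": "jog_arm", "arguments": {"targets": [{"fingers": 0.035, "slide": [0, 0, 0], "angular": [0, 0, 0]}, {"fingers": 0.035, "slide": [0, 0, 0], "angular": [0, 0, 0]}, {"fingers": 0.035, "slide": [0, 0, 0], "angular": [0, 0, 0]}, {"fingers": 0.035, "slide": [0, 0, 0], "angular": [0, 0, 0]}, {"fingers": 0.035, "slide": [0, 0, 0], "angular": [0, 0, 0]}]}}

```text
t: 7.68
eef_pos: [0.4414, 0.0897, 0.0982]
orientation: [0.986, 0.165, 0.001, -0.0]
ft_force: [0.0, 0.8, -1.0]
grip_width: 0.691
grasp_force: 0.0
```

>>> {"name": "jog_arm", "arguments": {"targets": [{"fingers": 0.035, "slide": [0, 0, 0], "angular": [0, 0, 0]}, {"fingers": 0.035, "slide": [0, 0, 0], "angular": [0, 0, 0]}, {"fingers": 0.035, "slide": [0, 0, 0], "angular": [0, 0, 0]}, {"fingers": 0.035, "slide": [0, 0, 0], "angular": [0, 0, 0]}, {"fingers": 0.035, "slide": [0, 0, 0], "angular": [0, 0, 0]}]}}

```text
t: 8.1
eef_pos: [0.441, 0.0893, 0.0976]
orientation: [0.986, 0.165, 0.0, 0.0]
ft_force: [0.4, -1.5, 5.3]
grip_width: 0.558
grasp_force: 30.0
```

>>> {"name": "jog_arm", "arguments": {"targets": [{"fingers": 0.035, "slide": [0, 0, -0.02], "angular": [0, 0, 0]}, {"fingers": 0.035, "slide": [0, 0, -0.035], "angular": [0, 0, 0]}, {"fingers": 0.035, "slide": [0, 0, -0.015], "angular": [0, 0, 0.08]}, {"fingers": 0.035, "slide": [0, 0, 0], "angular": [0, 0, 0.12]}, {"fingers": 0.035, "slide": [0, 0, 0], "angular": [0, 0, 0.12]}]}}

```text
t: 8.52
eef_pos: [0.4408, 0.0897, 0.1678]
orientation: [1.0, 0.003, 0.001, -0.0]
ft_force: [-0.5, 0.5, -2.4]
grip_width: 0.558
grasp_force: 30.0
```

>>> {"name": "jog_arm", "arguments": {"targets": [{"fingers": 0.035, "slide": [0, 0, 0], "angular": [0, 0, 0.12]}, {"fingers": 0.035, "slide": [0, 0, 0], "angular": [0, 0, 0]}, {"fingers": 0.035, "slide": [0, 0, 0], "angular": [0, 0, 0]}]}}

```text
t: 8.77
eef_pos: [0.44, 0.0897, 0.1667]
orientation: [0.999, -0.052, -0.001, 0.0]
ft_force: [0.8, 0.2, -1.2]
grip_width: 0.556
grasp_force: 30.0
```

```bash
python3 go.py 0.632 0.0775 0.0536 -6.5
```

```text
t 8.8 pos [0.44   0.0897 0.1667] yaw -6.0 grip 0.556 F 30.0 j7 -1.99 ft [ 0.8  0.2 -1.2]
slide mm before turn [192.4  -8.  112.8] after turn [192.2  -9.7 113.1] turn rad [0.    0.001 0.009] rows: 6/1
```

>>> {"name": "jog_arm", "arguments": {"targets": [{"fingers": 0.035, "slide": [0.03, -0.002, 0], "angular": [0, 0, 0]}, {"fingers": 0.035, "slide": [0.036, -0.002, 0], "angular": [0, 0, 0]}, {"fingers": 0.035, "slide": [0.036, -0.001, 0], "angular": [0, 0, 0]}, {"fingers": 0.035, "slide": [0.036, -0.001, 0], "angular": [0, 0, 0]}, {"fingers": 0.035, "slide": [0.03, -0.001, 0], "angular": [0, 0, 0]}]}}

```text
t: 9.18
eef_pos: [0.6104, 0.0778, 0.1664]
orientation: [0.999, -0.053, -0.0, -0.0]
ft_force: [0.2, 0.0, -1.9]
grip_width: 0.557
grasp_force: 30.0
```

>>> {"name": "jog_arm", "arguments": {"targets": [{"fingers": 0.035, "slide": [0.024, -0.001, 0], "angular": [0, 0, 0]}, {"fingers": 0.035, "slide": [0, 0, 0], "angular": [0, 0, 0]}, {"fingers": 0.035, "slide": [0, 0, 0.03], "angular": [0, 0, 0]}, {"fingers": 0.035, "slide": [0, 0, 0.03], "angular": [0, 0, 0]}, {"fingers": 0.035, "slide": [0, 0, 0.02], "angular": [0, 0, 0]}]}}

```text
t: 9.6
eef_pos: [0.6299, 0.0767, 0.084]
orientation: [0.999, -0.053, -0.003, 0.0]
ft_force: [-0.0, 0.1, -1.8]
grip_width: 0.559
grasp_force: 30.0
```

>>> {"name": "jog_arm", "arguments": {"targets": [{"fingers": 0.035, "slide": [0, 0, 0.015], "angular": [0, 0, 0]}, {"fingers": 0.035, "slide": [0, 0, 0.01], "angular": [0, 0, 0]}, {"fingers": 0.035, "slide": [0, 0, 0.003], "angular": [0, 0, 0]}, {"fingers": 0.035, "slide": [0, 0, 0], "angular": [0, 0, 0]}, {"fingers": 0.035, "slide": [0, 0, 0], "angular": [0, 0, 0]}]}}

```text
t: 10.02
eef_pos: [0.633, 0.0769, 0.06]
orientation: [0.999, -0.054, 0.001, -0.0]
ft_force: [0.3, -1.0, -1.7]
grip_width: 0.558
grasp_force: 30.0
```

```bash
python3 go.py 0.632 0.0775 0.0536 -6.5
```

```text
t 10.0 pos [0.633  0.0769 0.06  ] yaw -6.2 grip 0.558 F 30.0 j7 -1.91 ft [ 0.3 -1.  -1.7]
slide mm before turn [-1.  -0.5  6.4] after turn [-1.  -0.5  6.4] turn rad [-0.001 -0.001  0.006] rows: 1/1
```

>>> {"name": "jog_arm", "arguments": {"targets": [{"fingers": 0.035, "slide": [-0.001, 0, 0.003], "angular": [0, 0, 0]}, {"fingers": 0.035, "slide": [0, 0, 0.002], "angular": [0, 0, 0]}, {"fingers": 0.035, "slide": [0, 0, 0.001], "angular": [0, 0, 0]}, {"fingers": 0.035, "slide": [0, 0, 0], "angular": [0, 0, 0]}, {"fingers": 0.035, "slide": [0, 0, 0], "angular": [0, 0, 0]}]}}

```text
t: 10.43
eef_pos: [0.6315, 0.077, 0.0538]
orientation: [0.999, -0.054, 0.0, -0.0]
ft_force: [-1.2, 0.7, 2.0]
grip_width: 0.557
grasp_force: 30.0
```

Contact. Release and rise.

>>> {"name": "jog_arm", "arguments": {"targets": [{"fingers": 0.093, "slide": [0, 0, 0], "angular": [0, 0, 0]}, {"fingers": 0.093, "slide": [0, 0, 0], "angular": [0, 0, 0]}, {"fingers": 0.093, "slide": [0, 0, 0], "angular": [0, 0, 0]}, {"fingers": 0.093, "slide": [0, 0, 0], "angular": [0, 0, 0]}, {"fingers": 0.093, "slide": [0, 0, 0], "angular": [0, 0, 0]}]}}

```text
t: 10.85
eef_pos: [0.6315, 0.0768, 0.0532]
orientation: [0.999, -0.054, 0.0, -0.0]
ft_force: [-0.4, 1.0, -0.0]
grip_width: 0.867
grasp_force: 0.0
```

>>> {"name": "jog_arm", "arguments": {"targets": [{"fingers": 0.093, "slide": [0, 0, -0.02], "angular": [0, 0, 0]}, {"fingers": 0.093, "slide": [0, 0, -0.035], "angular": [0, 0, 0]}, {"fingers": 0.093, "slide": [0, 0, -0.04], "angular": [0, 0, 0]}, {"fingers": 0.093, "slide": [0, 0, -0.04], "angular": [0, 0, 0]}, {"fingers": 0.093, "slide": [0, 0, -0.02], "angular": [0, 0, 0]}]}}

```text
t: 11.27
eef_pos: [0.6339, 0.0773, 0.2139]
orientation: [0.999, -0.054, 0.004, -0.001]
ft_force: [0.6, 1.1, 0.6]
grip_width: 0.998
grasp_force: 0.0
```

```bash
python3 - <<'E'
from h import *
from station import read_camera
im=read_camera("top")["image"]; np.save("top1.npy",im); s=read_camera("side")["image"]; np.save("side1.npy",s)
blob("top",im,(0,0,0),(180,255,50),(236,216,264,264),.086,"brush")
blob("top",im,(10,60,60),(25,255,255),(288,215,320,262),.086,"box")
a=cv2.resize(im[150:280,180:380],None,fx=4,fy=4,interpolation=cv2.INTER_CUBIC)[:,:,::-1]
cv2.imwrite("pics/crop2.png",a)
cv2.imwrite("pics/side1.png",s[:,:,::-1])
E
```

```text
brush c 474.8 106.2 size 94 34 yaw 11.0 px [240.9 231.1] 73
box c 439.7 -86.0 size 100 61 yaw -7.7 px [303.5 240.2] 95
```

View pics/crop2.png

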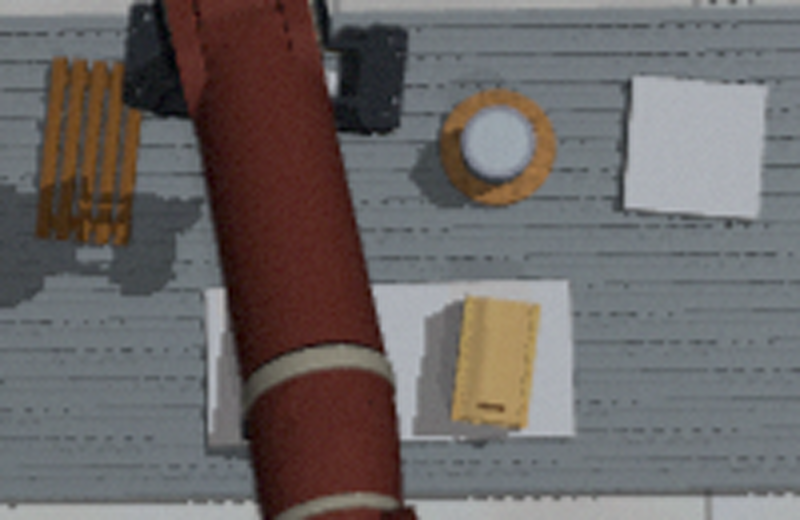

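The crop shows the tin centred on the coaster, crop (497,145), and the box free, (497,362), with measured size 100x61. The arm hides the brush, so the box is next.

```bash
python3 go.py 0.4397 -0.0845 0.2 -7.5
```

```text
t 11.4 pos [0.6346 0.0774 0.2137] yaw -6.2 grip 1.004 F 0.0 j7 -1.89 ft [ 0.8  1.  -0.2]
slide mm before turn [-176.3  182.1   11.2] after turn [-172.1  186.    13.7] turn rad [-0.003 -0.011  0.023] rows: 7/1
```

>>> {"name": "jog_arm", "arguments": {"targets": [{"fingers": 0.093, "slide": [-0.025, 0.026, 0], "angular": [0, 0, 0.023]}, {"fingers": 0.093, "slide": [-0.025, 0.027, 0], "angular": [0, 0, 0]}, {"fingers": 0.093, "slide": [-0.025, 0.027, 0], "angular": [0, 0, 0]}, {"fingers": 0.093, "slide": [-0.025, 0.027, 0], "angular": [0, 0, 0]}, {"fingers": 0.093, "slide": [-0.025, 0.027, 0], "angular": [0, 0, 0]}]}}

```text
t: 11.78
eef_pos: [0.488, -0.0413, 0.2069]
orientation: [0.998, -0.065, -0.001, 0.0]
ft_force: [0.2, -0.0, 0.1]
grip_width: 1.005
grasp_force: 0.0
```

>>> {"name": "jog_arm", "arguments": {"targets": [{"fingers": 0.093, "slide": [-0.024, 0.026, 0], "angular": [0, 0, 0]}, {"fingers": 0.093, "slide": [-0.023, 0.025, 0], "angular": [0, 0, 0]}, {"fingers": 0.093, "slide": [0, 0, 0], "angular": [0, 0, 0]}, {"fingers": 0.093, "slide": [0, 0, 0], "angular": [0, 0, 0]}]}}

```text
t: 12.12
eef_pos: [0.4353, -0.086, 0.2076]
orientation: [0.998, -0.067, -0.001, 0.0]
ft_force: [-0.1, 0.8, -0.6]
grip_width: 0.999
grasp_force: 0.0
```

```bash
python3 go.py 0.4397 -0.0845 0.045 -7.5
```

```text
t 12.1 pos [ 0.4353 -0.086   0.2076] yaw -7.7 grip 0.999 F 0.0 j7 -1.59 ft [-0.1  0.8 -0.6]
slide mm before turn [  4.5  -2.2 162.5] after turn [  4.2  -2.1 162.6] turn rad [ 0.     0.002 -0.004] rows: 4/1
```

>>> {"name": "jog_arm", "arguments": {"targets": [{"fingers": 0.093, "slide": [0.004, -0.002, 0.035], "angular": [0, 0, 0]}, {"fingers": 0.093, "slide": [0, 0, 0.037], "angular": [0, 0, 0]}, {"fingers": 0.093, "slide": [0, 0, 0.035], "angular": [0, 0, 0]}, {"fingers": 0.093, "slide": [0, 0, 0.03], "angular": [0, 0, 0]}, {"fingers": 0.093, "slide": [0, 0, 0.015], "angular": [0, 0, 0]}]}}

```text
t: 12.53
eef_pos: [0.4402, -0.0813, 0.0524]
orientation: [0.998, -0.064, -0.003, -0.001]
ft_force: [-0.1, -0.8, 0.8]
grip_width: 0.998
grasp_force: 0.0
```

>>> {"name": "jog_arm", "arguments": {"targets": [{"fingers": 0.093, "slide": [0, 0, 0.009], "angular": [0, 0, 0]}, {"fingers": 0.093, "slide": [0, 0, 0], "angular": [0, 0, 0]}, {"fingers": 0.04, "slide": [0, 0, 0], "angular": [0, 0, 0]}, {"fingers": 0.04, "slide": [0, 0, 0], "angular": [0, 0, 0]}, {"fingers": 0.04, "slide": [0, 0, 0], "angular": [0, 0, 0]}]}}

```text
t: 12.95
eef_pos: [0.4426, -0.0832, 0.0483]
orientation: [0.998, -0.065, 0.001, 0.0]
ft_force: [0.3, 0.2, 0.1]
grip_width: 0.834
grasp_force: 0.0
```

>>> {"name": "jog_arm", "arguments": {"targets": [{"fingers": 0.04, "slide": [0, 0, 0], "angular": [0, 0, 0]}, {"fingers": 0.04, "slide": [0, 0, 0], "angular": [0, 0, 0]}, {"fingers": 0.04, "slide": [0, 0, 0], "angular": [0, 0, 0]}, {"fingers": 0.04, "slide": [0, 0, 0], "angular": [0, 0, 0]}, {"fingers": 0.04, "slide": [0, 0, 0], "angular": [0, 0, 0]}]}}

```text
t: 13.37
eef_pos: [0.4421, -0.0846, 0.048]
orientation: [0.998, -0.066, 0.001, 0.001]
ft_force: [-0.5, -2.4, 5.2]
grip_width: 0.644
grasp_force: 30.0
```

```bash
python3 go.py 0.616 -0.2545 0.12 -5.3
```

```text
t 13.4 pos [ 0.4421 -0.0846  0.048 ] yaw -7.6 grip 0.644 F 30.0 j7 -1.64 ft [-0.5 -2.4  5.2]
slide mm before turn [195.  145.6 -71.4] after turn [188.9 153.1 -72. ] turn rad [ 0.001 -0.002 -0.04 ] rows: 7/1
```

>>> {"name": "jog_arm", "arguments": {"targets": [{"fingers": 0.04, "slide": [0, 0, -0.02], "angular": [0, 0, 0]}, {"fingers": 0.04, "slide": [0, 0, -0.03], "angular": [0, 0, 0]}, {"fingers": 0.04, "slide": [0, 0, -0.03], "angular": [0, 0, -0.02]}, {"fingers": 0.04, "slide": [0.02, 0.015, 0], "angular": [0, 0, -0.02]}, {"fingers": 0.04, "slide": [0.03, 0.023, 0], "angular": [0, 0, 0]}]}}

```text
t: 13.78
eef_pos: [0.4859, -0.1227, 0.1287]
orientation: [0.999, -0.042, -0.001, -0.001]
ft_force: [0.3, 0.8, -3.2]
grip_width: 0.644
grasp_force: 30.0
```

>>> {"name": "jog_arm", "arguments": {"targets": [{"fingers": 0.04, "slide": [0.032, 0.025, 0], "angular": [0, 0, 0]}, {"fingers": 0.04, "slide": [0.032, 0.025, 0], "angular": [0, 0, 0]}, {"fingers": 0.04, "slide": [0.032, 0.025, 0], "angular": [0, 0, 0]}, {"fingers": 0.04, "slide": [0.025, 0.02, 0], "angular": [0, 0, 0]}, {"fingers": 0.04, "slide": [0.015, 0.015, 0], "angular": [0, 0, 0]}]}}

```text
t: 14.2
eef_pos: [0.6142, -0.25, 0.1256]
orientation: [0.999, -0.046, -0.0, -0.0]
ft_force: [-0.4, 0.9, -3.6]
grip_width: 0.643
grasp_force: 30.0
```

>>> {"name": "jog_arm", "arguments": {"targets": [{"fingers": 0.04, "slide": [0, 0, 0], "angular": [0, 0, 0]}, {"fingers": 0.04, "slide": [0, 0, 0], "angular": [0, 0, 0]}]}}

```text
t: 14.37
eef_pos: [0.6117, -0.2482, 0.1252]
orientation: [0.999, -0.046, -0.002, -0.001]
ft_force: [-0.9, -0.2, -2.9]
grip_width: 0.646
grasp_force: 30.0
```

```bash
python3 go.py 0.618 -0.2545 0.052 -5.3
```

```text
t 14.4 pos [ 0.6117 -0.2482  0.1252] yaw -5.3 grip 0.646 F 30.0 j7 -1.36 ft [-0.9 -0.2 -2.9]
slide mm before turn [ 7.1  5.7 73.1] after turn [ 6.9  5.6 73.2] turn rad [-0.001  0.004 -0.   ] rows: 2/1
```

>>> {"name": "jog_arm", "arguments": {"targets": [{"fingers": 0.04, "slide": [0.005, 0.004, 0.02], "angular": [0, 0, 0]}, {"fingers": 0.04, "slide": [0, 0, 0.02], "angular": [0, 0, 0]}, {"fingers": 0.04, "slide": [0, 0, 0.015], "angular": [0, 0, 0]}, {"fingers": 0.04, "slide": [0, 0, 0], "angular": [0, 0, 0]}, {"fingers": 0.04, "slide": [0, 0, 0], "angular": [0, 0, 0]}]}}

```text
t: 14.78
eef_pos: [0.6159, -0.2503, 0.0711]
orientation: [0.999, -0.045, -0.002, -0.001]
ft_force: [0.5, 0.0, -3.4]
grip_width: 0.646
grasp_force: 30.0
```

```bash
python3 go.py 0.618 -0.2545 0.052 -5.3
```

```text
t 14.8 pos [ 0.6159 -0.2503  0.0711] yaw -5.1 grip 0.646 F 30.0 j7 -1.36 ft [ 0.5  0.  -3.4]
slide mm before turn [ 2.6  4.1 19. ] after turn [ 2.5  4.  19.1] turn rad [-0.002  0.004  0.003] rows: 1/1
```

>>> {"name": "jog_arm", "arguments": {"targets": [{"fingers": 0.04, "slide": [0.002, 0.004, 0.008], "angular": [0, 0.003, 0]}, {"fingers": 0.04, "slide": [0, 0, 0.006], "angular": [0, 0, 0]}, {"fingers": 0.04, "slide": [0, 0, 0.003], "angular": [0, 0, 0]}, {"fingers": 0.04, "slide": [0, 0, 0.002], "angular": [0, 0, 0]}, {"fingers": 0.04, "slide": [0, 0, 0], "angular": [0, 0, 0]}]}}

```text
t: 15.2
eef_pos: [0.6188, -0.2563, 0.0528]
orientation: [0.999, -0.046, 0.001, -0.0]
ft_force: [0.4, 0.4, -2.8]
grip_width: 0.642
grasp_force: 30.0
```

```bash
python3 go.py 0.618 -0.2545 0.052 -5.3
```

```text
t 15.2 pos [ 0.6188 -0.2563  0.0528] yaw -5.2 grip 0.642 F 30.0 j7 -1.36 ft [ 0.4  0.4 -2.8]
slide mm before turn [-1.  -1.8  0.8] after turn [-1.  -1.8  0.8] turn rad [-0.    -0.002  0.001] rows: 1/1
```

>>> {"name": "jog_arm", "arguments": {"targets": [{"fingers": 0.04, "slide": [0, -0.001, 0.001], "angular": [0, 0, 0]}, {"fingers": 0.04, "slide": [0, 0, 0.001], "angular": [0, 0, 0]}, {"fingers": 0.04, "slide": [0, 0, 0.001], "angular": [0, 0, 0]}, {"fingers": 0.04, "slide": [0, 0, 0], "angular": [0, 0, 0]}, {"fingers": 0.04, "slide": [0, 0, 0], "angular": [0, 0, 0]}]}}

```text
t: 15.62
eef_pos: [0.6195, -0.2555, 0.0522]
orientation: [0.999, -0.045, 0.002, 0.0]
ft_force: [-2.7, 1.7, 4.7]
grip_width: 0.64
grasp_force: 30.0
```

>>> {"name": "jog_arm", "arguments": {"targets": [{"fingers": 0.093, "slide": [0, 0, 0], "angular": [0, 0, 0]}, {"fingers": 0.093, "slide": [0, 0, 0], "angular": [0, 0, 0]}, {"fingers": 0.093, "slide": [0, 0, 0], "angular": [0, 0, 0]}, {"fingers": 0.093, "slide": [0, 0, 0], "angular": [0, 0, 0]}, {"fingers": 0.093, "slide": [0, 0, 0], "angular": [0, 0, 0]}]}}

```text
t: 16.03
eef_pos: [0.6194, -0.2556, 0.0501]
orientation: [0.999, -0.046, 0.002, 0.0]
ft_force: [0.2, -0.1, -0.8]
grip_width: 0.95
grasp_force: 0.0
```

>>> {"name": "jog_arm", "arguments": {"targets": [{"fingers": 0.093, "slide": [0, 0, -0.02], "angular": [0, 0, 0]}, {"fingers": 0.093, "slide": [0, 0, -0.035], "angular": [0, 0, 0]}, {"fingers": 0.093, "slide": [0, 0, -0.04], "angular": [0, 0, 0]}, {"fingers": 0.093, "slide": [0, 0, -0.04], "angular": [0, 0, 0]}, {"fingers": 0.093, "slide": [0, 0, -0.02], "angular": [0, 0, 0]}]}}

```text
t: 16.45
eef_pos: [0.6212, -0.2564, 0.211]
orientation: [0.999, -0.046, 0.006, 0.001]
ft_force: [1.0, 0.3, 0.7]
grip_width: 1.002
grasp_force: 0.0
```

```bash
python3 - <<'E'
from h import *
from station import read_camera
im=read_camera("top")["image"]; np.save("top2.npy",im)
blob("top",im,(0,0,0),(180,255,50),(236,214,264,266),.086,"brush")
blob("top",im,(18,35,90),(35,140,255),(230,158,272,210),.088,"soap")
blob("top",im,(80,0,118),(130,24,255),(234,158,270,206),.042,"soaprest")
cv2.imwrite("pics/crop3.png",cv2.resize(im[150:280,180:380],None,fx=4,fy=4,interpolation=cv2.INTER_CUBIC)[:,:,::-1])
E
python3 go.py 0.4397 0.08 0.2 -6
```

```text
brush c 441.6 82.4 size 132 53 yaw -6.1 px [250.4 239.7] 109
soap c 631.2 76.1 size 91 52 yaw -6.2 px [251.8 180.9] 82
soaprest c 635.4 79.9 size 156 116 yaw -0.6 px [252.7 180.8] 225
t 16.5 pos [ 0.6229 -0.257   0.2141] yaw -5.2 grip 1.001 F 0.0 j7 -1.34 ft [ 1.3 -0.   2.7]
slide mm before turn [-213.4 -318.9    9.1] after turn [-217.4 -316.    14.1] turn rad [ 0.004 -0.017  0.013] rows: 10/1
```

View pics/crop3.png

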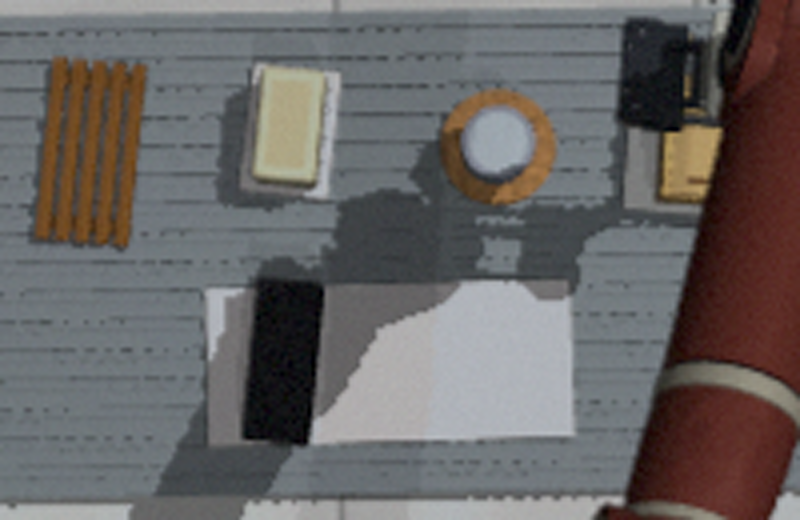

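The crop shows the soap centred on its rest, measured (631,76) against the rest's (633,76). The brush is free at crop (284,362), measured 132x53. The brush is next.

>>> {"name": "jog_arm", "arguments": {"targets": [{"fingers": 0.093, "slide": [-0.021, -0.032, 0], "angular": [0, 0, 0.014]}, {"fingers": 0.093, "slide": [-0.021, -0.032, 0], "angular": [0, 0, 0]}, {"fingers": 0.093, "slide": [-0.021, -0.032, 0], "angular": [0, 0, 0]}, {"fingers": 0.093, "slide": [-0.021, -0.032, 0], "angular": [0, 0, 0]}, {"fingers": 0.093, "slide": [-0.021, -0.032, 0], "angular": [0, 0, 0]}]}}

```text
t: 16.92
eef_pos: [0.5294, -0.0841, 0.2046]
orientation: [0.999, -0.053, 0.001, -0.0]
ft_force: [1.0, 0.4, -0.9]
grip_width: 0.998
grasp_force: 0.0
```

>>> {"name": "jog_arm", "arguments": {"targets": [{"fingers": 0.093, "slide": [-0.021, -0.032, 0], "angular": [0, 0, 0]}, {"fingers": 0.093, "slide": [-0.021, -0.032, 0], "angular": [0, 0, 0]}, {"fingers": 0.093, "slide": [-0.021, -0.032, 0], "angular": [0, 0, 0]}, {"fingers": 0.093, "slide": [-0.021, -0.032, 0], "angular": [0, 0, 0]}, {"fingers": 0.093, "slide": [-0.019, -0.032, 0], "angular": [0, 0, 0]}]}}

```text
t: 17.33
eef_pos: [0.4435, 0.0857, 0.2045]
orientation: [0.999, -0.053, 0.001, 0.0]
ft_force: [2.0, 0.8, -0.3]
grip_width: 1.001
grasp_force: 0.0
```

>>> {"name": "jog_arm", "arguments": {"targets": [{"fingers": 0.093, "slide": [0, 0, 0.03], "angular": [0, 0, 0]}, {"fingers": 0.093, "slide": [0, 0, 0.02], "angular": [0, 0, 0]}, {"fingers": 0.093, "slide": [0, 0, 0], "angular": [0, 0, 0]}, {"fingers": 0.093, "slide": [0, 0, 0], "angular": [0, 0, 0]}, {"fingers": 0.093, "slide": [0, 0, 0], "angular": [0, 0, 0]}]}}

```text
t: 17.75
eef_pos: [0.4461, 0.0841, 0.1553]
orientation: [0.999, -0.053, 0.002, -0.0]
ft_force: [0.5, 0.4, 0.3]
grip_width: 1.0
grasp_force: 0.0
```

```bash
python3 go.py 0.4416 0.0835 0.052 -6
```

```text
t 17.8 pos [0.4461 0.0841 0.1553] yaw -6.1 grip 1.000 F 0.0 j7 -2.00 ft [0.5 0.4 0.3]
slide mm before turn [ -4.8   1.1 103.3] after turn [ -4.4   1.  103.3] turn rad [-0.001 -0.004 -0.001] rows: 3/1
```

>>> {"name": "jog_arm", "arguments": {"targets": [{"fingers": 0.093, "slide": [-0.004, 0.001, 0.03], "angular": [0, -0.004, 0]}, {"fingers": 0.093, "slide": [0, 0, 0.03], "angular": [0, 0, 0]}, {"fingers": 0.093, "slide": [0, 0, 0.025], "angular": [0, 0, 0]}, {"fingers": 0.093, "slide": [0, 0, 0.017], "angular": [0, 0, 0]}, {"fingers": 0.093, "slide": [0, 0, 0], "angular": [0, 0, 0]}]}}

```text
t: 18.17
eef_pos: [0.4403, 0.083, 0.051]
orientation: [0.999, -0.053, -0.002, 0.001]
ft_force: [-0.5, 0.3, 0.4]
grip_width: 1.004
grasp_force: 0.0
```

>>> {"name": "jog_arm", "arguments": {"targets": [{"fingers": 0.04, "slide": [0, 0, 0], "angular": [0, 0, 0]}, {"fingers": 0.04, "slide": [0, 0, 0], "angular": [0, 0, 0]}, {"fingers": 0.04, "slide": [0, 0, 0], "angular": [0, 0, 0]}, {"fingers": 0.04, "slide": [0, 0, 0], "angular": [0, 0, 0]}, {"fingers": 0.04, "slide": [0, 0, 0], "angular": [0, 0, 0]}]}}

```text
t: 18.58
eef_pos: [0.4419, 0.0839, 0.0535]
orientation: [0.999, -0.053, 0.001, -0.0]
ft_force: [0.2, 0.3, 0.3]
grip_width: 0.695
grasp_force: 0.0
```

>>> {"name": "jog_arm", "arguments": {"targets": [{"fingers": 0.04, "slide": [0, 0, 0], "angular": [0, 0, 0]}, {"fingers": 0.04, "slide": [0, 0, 0], "angular": [0, 0, 0]}, {"fingers": 0.04, "slide": [0, 0, 0], "angular": [0, 0, 0]}, {"fingers": 0.04, "slide": [0, 0, 0], "angular": [0, 0, 0]}, {"fingers": 0.04, "slide": [0, 0, 0], "angular": [0, 0, 0]}]}}

```text
t: 19.0
eef_pos: [0.4414, 0.0837, 0.053]
orientation: [0.999, -0.053, -0.0, -0.0]
ft_force: [-0.6, 0.4, 5.9]
grip_width: 0.574
grasp_force: 30.0
```

```bash
python3 go.py 0.617 0.2435 0.13 -5.6
```

```text
t 19.0 pos [0.4414 0.0837 0.053 ] yaw -6.0 grip 0.574 F 30.0 j7 -2.04 ft [-0.6  0.4  5.9]
slide mm before turn [ 157.8 -177.4  -77. ] after turn [ 159.2 -176.2  -77. ] turn rad [-0.     0.    -0.008] rows: 7/1
```

>>> {"name": "jog_arm", "arguments": {"targets": [{"fingers": 0.04, "slide": [0, 0, -0.02], "angular": [0, 0, 0]}, {"fingers": 0.04, "slide": [0, 0, -0.03], "angular": [0, 0, 0]}, {"fingers": 0.04, "slide": [0, 0, -0.03], "angular": [0, 0, 0]}, {"fingers": 0.04, "slide": [0.015, -0.017, 0], "angular": [0, 0, 0]}, {"fingers": 0.04, "slide": [0.025, -0.028, 0], "angular": [0, 0, 0]}]}}

```text
t: 19.42
eef_pos: [0.4843, 0.1212, 0.1339]
orientation: [0.998, -0.055, -0.001, 0.001]
ft_force: [1.5, -0.2, -1.7]
grip_width: 0.574
grasp_force: 30.0
```

>>> {"name": "jog_arm", "arguments": {"targets": [{"fingers": 0.04, "slide": [0.027, -0.03, 0], "angular": [0, 0, 0]}, {"fingers": 0.04, "slide": [0.027, -0.03, 0], "angular": [0, 0, 0]}, {"fingers": 0.04, "slide": [0.027, -0.03, 0], "angular": [0, 0, 0]}, {"fingers": 0.04, "slide": [0.022, -0.025, 0], "angular": [0, 0, 0]}, {"fingers": 0.04, "slide": [0.015, -0.017, 0], "angular": [0, 0, 0]}]}}

```text
t: 19.83
eef_pos: [0.618, 0.2463, 0.1311]
orientation: [0.999, -0.052, -0.001, -0.001]
ft_force: [-0.1, -0.1, -1.4]
grip_width: 0.58
grasp_force: 30.0
```

>>> {"name": "jog_arm", "arguments": {"targets": [{"fingers": 0.04, "slide": [0, 0, 0.025], "angular": [0, 0, 0]}, {"fingers": 0.04, "slide": [0, 0, 0.02], "angular": [0, 0, 0]}, {"fingers": 0.04, "slide": [0, 0, 0], "angular": [0, 0, 0]}, {"fingers": 0.04, "slide": [0, 0, 0], "angular": [0, 0, 0]}, {"fingers": 0.04, "slide": [0, 0, 0], "angular": [0, 0, 0]}]}}

```text
t: 20.25
eef_pos: [0.6172, 0.2431, 0.088]
orientation: [0.999, -0.053, -0.0, -0.0]
ft_force: [0.9, -0.3, -0.4]
grip_width: 0.578
grasp_force: 30.0
```

```bash
python3 go.py 0.617 0.2435 0.059 -5.6
```

```text
t 20.2 pos [0.6172 0.2431 0.088 ] yaw -6.0 grip 0.578 F 30.0 j7 -2.17 ft [ 0.9 -0.3 -0.4]
slide mm before turn [-0.2 -0.4 29. ] after turn [-0.2 -0.4 29. ] turn rad [-0.     0.    -0.008] rows: 1/1
```

>>> {"name": "jog_arm", "arguments": {"targets": [{"fingers": 0.04, "slide": [0, 0, 0.012], "angular": [0, 0, 0]}, {"fingers": 0.04, "slide": [0, 0, 0.008], "angular": [0, 0, 0]}, {"fingers": 0.04, "slide": [0, 0, 0.005], "angular": [0, 0, 0]}, {"fingers": 0.04, "slide": [0, 0, 0.002], "angular": [0, 0, 0]}, {"fingers": 0.04, "slide": [0, 0, 0], "angular": [0, 0, 0]}]}}

```text
t: 20.67
eef_pos: [0.6164, 0.2429, 0.0599]
orientation: [0.999, -0.053, -0.001, 0.0]
ft_force: [-0.7, 0.4, -1.2]
grip_width: 0.573
grasp_force: 30.0
```

>>> {"name": "jog_arm", "arguments": {"targets": [{"fingers": 0.04, "slide": [0, 0, 0.001], "angular": [0, 0, 0]}, {"fingers": 0.04, "slide": [0, 0, 0.001], "angular": [0, 0, 0]}, {"fingers": 0.04, "slide": [0, 0, 0], "angular": [0, 0, 0]}, {"fingers": 0.04, "slide": [0, 0, 0], "angular": [0, 0, 0]}]}}

```text
t: 21.0
eef_pos: [0.6172, 0.2433, 0.0592]
orientation: [0.999, -0.053, 0.0, -0.0]
ft_force: [-0.7, 1.4, 1.8]
grip_width: 0.58
grasp_force: 30.0
```

Contact. Release, rise, back off to see the places.

>>> {"name": "jog_arm", "arguments": {"targets": [{"fingers": 0.093, "slide": [0, 0, 0], "angular": [0, 0, 0]}, {"fingers": 0.093, "slide": [0, 0, 0], "angular": [0, 0, 0]}, {"fingers": 0.093, "slide": [0, 0, 0], "angular": [0, 0, 0]}, {"fingers": 0.093, "slide": [0, 0, 0], "angular": [0, 0, 0]}, {"fingers": 0.093, "slide": [0, 0, 0], "angular": [0, 0, 0]}]}}

```text
t: 21.42
eef_pos: [0.6168, 0.2432, 0.0583]
orientation: [0.999, -0.053, -0.0, -0.0]
ft_force: [0.9, 0.2, 0.7]
grip_width: 0.887
grasp_force: 0.0
```

>>> {"name": "jog_arm", "arguments": {"targets": [{"fingers": 0.093, "slide": [0, 0, -0.02], "angular": [0, 0, 0]}, {"fingers": 0.093, "slide": [0, 0, -0.035], "angular": [0, 0, 0]}, {"fingers": 0.093, "slide": [0, 0, -0.04], "angular": [0, 0, 0]}, {"fingers": 0.093, "slide": [0, 0, -0.04], "angular": [0, 0, 0]}, {"fingers": 0.093, "slide": [0, 0, -0.02], "angular": [0, 0, 0]}]}}

```text
t: 21.83
eef_pos: [0.6192, 0.2442, 0.2193]
orientation: [0.999, -0.053, 0.003, -0.002]
ft_force: [0.7, 0.3, 0.1]
grip_width: 1.003
grasp_force: 0.0
```

>>> {"name": "jog_arm", "arguments": {"targets": [{"fingers": 0.093, "slide": [-0.025, 0.03, 0], "angular": [0, 0, 0]}, {"fingers": 0.093, "slide": [-0.025, 0.03, 0], "angular": [0, 0, 0]}, {"fingers": 0.093, "slide": [-0.025, 0.03, 0], "angular": [0, 0, 0]}, {"fingers": 0.093, "slide": [-0.025, 0.03, 0], "angular": [0, 0, 0]}, {"fingers": 0.093, "slide": [-0.025, 0.03, 0], "angular": [0, 0, 0]}]}}

```text
t: 22.25
eef_pos: [0.4754, 0.1059, 0.2136]
orientation: [0.999, -0.052, -0.0, -0.0]
ft_force: [0.5, -0.4, 1.1]
grip_width: 1.0
grasp_force: 0.0
```

>>> {"name": "jog_arm", "arguments": {"targets": [{"fingers": 0.093, "slide": [-0.025, 0.03, 0], "angular": [0, 0, 0]}, {"fingers": 0.093, "slide": [-0.02, 0.03, 0], "angular": [0, 0, 0]}, {"fingers": 0.093, "slide": [-0.01, 0.02, 0], "angular": [0, 0, 0]}, {"fingers": 0.093, "slide": [0, 0, 0], "angular": [0, 0, 0]}, {"fingers": 0.093, "slide": [0, 0, 0], "angular": [0, 0, 0]}]}}

```text
t: 22.67
eef_pos: [0.4137, 0.0325, 0.2141]
orientation: [0.999, -0.054, 0.0, -0.0]
ft_force: [0.4, 0.0, 0.2]
grip_width: 0.996
grasp_force: 0.0
```

```bash
python3 - <<'E'
from h import *
from station import read_camera
im=read_camera("top")["image"]; s=read_camera("side")["image"]
blob("top",im,(0,0,0),(180,255,50),(180,150,222,222),.092,"brush")
blob("top",im,(18,35,90),(35,140,255),(230,158,272,210),.088,"soap")
blob("top",im,(10,60,60),(25,255,255),(330,158,380,215),.090,"box")
blob("top",im,(95,15,110),(125,60,200),(290,170,318,200),.092,"tin")
cv2.imwrite("pics/top4.png",cv2.resize(im,(784,588))[:,:,::-1]); cv2.imwrite("pics/side4.png",cv2.resize(s,(784,588))[:,:,::-1])
E
```

```text
brush c 614.2 241.8 size 136 60 yaw -5.8 px [199.8 186.2] 109
soap c 631.6 75.9 size 90 52 yaw -5.9 px [251.8 180.7] 81
box c 615.1 -252.4 size 105 64 yaw -5.2 px [355.  184.1] 98
tin c 626.2 -89.2 size 86 74 yaw 89.3 px [303.5 177.7] 119
```

View pics/top4.png

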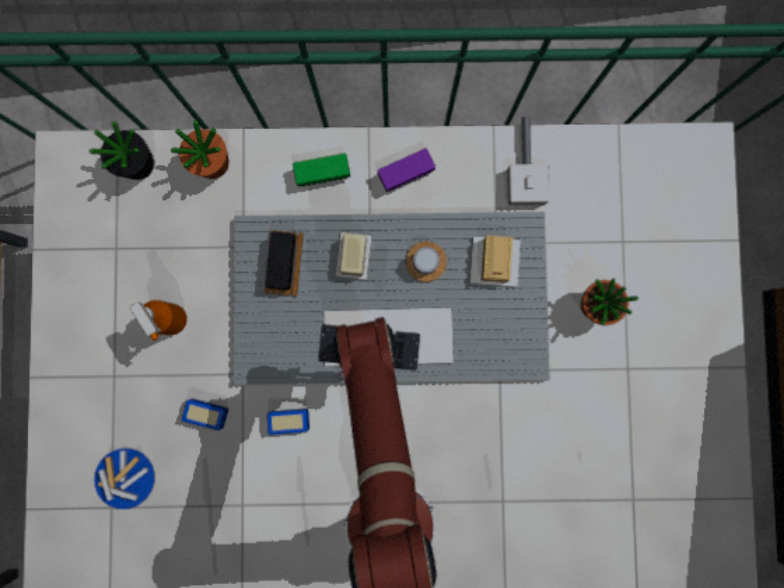

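View pics/side4.png

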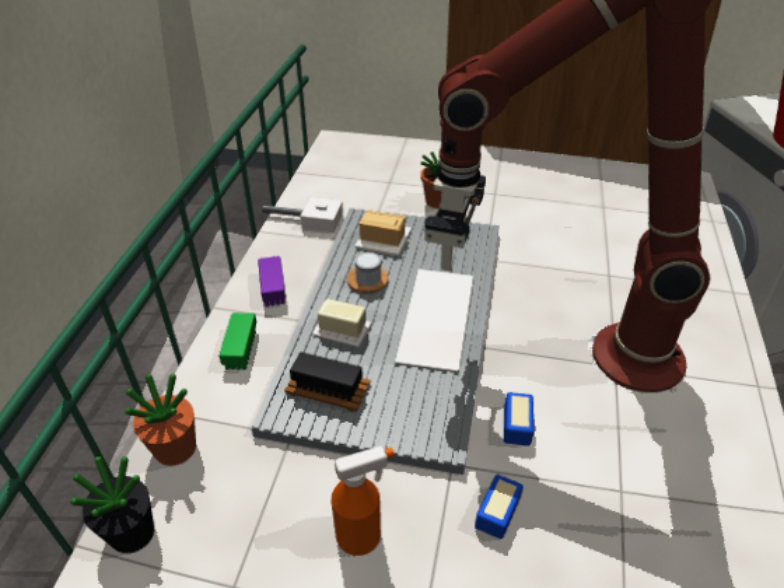

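Both views show all four things upright on their places. Brush, soap and box are within about 4 mm of the middles. The tin's mask leaked, so I judge it by eye: tin at (425,261), coaster at (426,261). The spray bottle and plant stand where they were, and the gripper is clear of everything.

```bash
python3 -c "
from station import env
print(env.close_job())"
```

```text
the job is handed in; nothing more can be done
None
```

The job is handed in after about 23 s of the 115 s: brush, soap, tin and peg box each stand upright on their own place, within about 4 mm of the middle (the tin centred by eye), with the spray bottle and plant untouched; the hand-in returned no verdict.

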